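# Refit the slotted floor plate in the section bath

## Task

Put the slotted steel floor plate back into the empty section bath. It is longer than the opening in the top, so tilt it by its handle, pass its long end (the edge farther from the handle) down through the opening and in under the wide ledge, then right it inside and slide it the other way, so that it lies flat on the bath floor, up against the end wall under the narrow ledge and caught under both ledges. Lower it, do not let it drop in, and leave the timer, marker and tape roll where they are.

Things in the scene. Friction and masses are not known exactly. Their poses are not given: they have to be found in the camera images.
- bath: White section bath with steel ledges, fixed, empty, level; its control panel faces the robot. Origin under the tank's centre, on the bench; +x to the narrow-ledge end (robot's left, yaw about 1.57, varies), +y to the panel, z up. In mm in its frame: flat inner floor z 14; inner space x -73 to +73, y -45 to +45; outer x +-83, y +-55, top z 58; a heater housing 64 high at y -53 to -93.
- wide_ledge (a point): Middle of the inner edge of the bath's wide ledge, on its underside (bath frame x -33, y 0, z 54 mm; bath axes). This fixed steel ledge, 4 mm thick, at the robot's right end, covers the inner space from the end wall (x -73) to x -33, with 40 mm of headroom above the inner floor.
- narrow_ledge (a point): Middle of the inner edge of the bath's narrow ledge, on its underside (bath frame x +59, y 0, z 54 mm; bath axes). It is 4 mm thick and covers x +59 to the end wall at +73. The opening between the two ledges is 92 mm long and 90 mm wide.
- plate_grip (a point): Centre of the black plastic grip (26 x 26 mm, 44 tall, blue band at its foot) on the plate's upright round 12 mm steel stem. Axes are the plate's: +x to its short end, z up the handle. From here the plate's long end edge is at x -75 mm, its short end edge at x +45, its underside at z -97. The grip can be taken across either pair of sides.
- plate_long_edge (a point): Middle of the edge of the plate's long end (farther from the handle), on its underside (x -75, y 0, z -97 mm from plate_grip, same axes).
- plate: Slotted steel floor plate with the handle, loose, rigid, 120 x 80 x 6 mm, about 0.28 kg (varies). Origin: centre of its underside, axes as plate_grip, which is at x +15, z +97 mm. It starts flat on the bench to the right of the bath, long end roughly towards the robot (yaw 0 to 0.6); its right place in the bath is with its x axis along the bath's.
- bench_timer: White bench timer, 68 x 40 x 58 mm, standing loose on the bench; bystander. Origin under its centre.
- marker: Blue-capped white marker pen, 17 x 135 x 16 mm, lying loose; bystander. Origin under its centre, its length along y.
- tape: Roll of tan tape, 98 mm across, 25 mm high, lying loose; bystander. Origin under its centre.

How it is judged:
On the way:
1. the plate, tilted, has its long end inside the bath under the wide ledge (angle between plate_grip's own z axis and vertical above 0.2 rad and x of plate_long_edge in the frame of bath between -0.078 and -0.038 m and z of plate_long_edge in the frame of bath between 0.008 and 0.05 m and y of plate_long_edge in the frame of bath between -0.03 and 0.03 m), for 0.05 s.
At the end, for the whole second after the job is handed in: The plate lies flat (within 0.05 rad) on the bath's floor (within 4 mm), in line with the bath, its short end within 5 mm of the end wall under the narrow ledge, so that both ends are caught under the ledges; released and at rest (angle between plate_grip's own z axis and vertical below 0.05 rad and x of plate_long_edge in the frame of bath between -0.052 and -0.04 m and z of plate_long_edge in the frame of bath between 0.01 and 0.018 m and y of plate_long_edge in the frame of bath between -0.015 and 0.015 m and angle between the x axis of plate_grip and the x axis of bath, either way round below 0.15 rad); the robot touches nothing.
It fails at once if the plate is dropped inside the bath (its long edge below the ledges while it moves faster than 0.5 m/s or turns faster than 4 rad/s) (z of plate_long_edge in the frame of bath below 0.05 m and x of plate_long_edge in the frame of bath between -0.08 and 0.08 m and y of plate_long_edge in the frame of bath between -0.05 and 0.05 m and (linear speed of plate above 0.5 m/s or angular speed of plate above 4 rad/s)).
It fails at once if the timer, marker or tape roll is shifted by more than 30 mm (distance of any of bench_timer, marker, tape from where it was at the start of the episode above 0.03 m).
It also fails if it takes over 48 s, if anything falls off the work surface, if the arm or the gripper's body presses on something with over 40 N, if the wrist force passes 120 N, or if a joint passes its speed limit or range.

## Robot

A 7-joint arm with a two-finger parallel gripper is mounted at the origin on a cart in front of the work surface, level with it; the furniture and walls round the work are solid. World frame = base frame: x ahead of the robot, y to its left, z up, the work surface at z = 0. Lengths are in m, angles in rad, forces in N, time in s.
With the tool pointing down it reaches from about 0.35 to 0.9 m from the base axis. Payload 8.1 kg.
Tool frame: the origin (TCP) lies midway between the tips of the shut fingers; the grasp point (between the pads) lies 19 mm behind it; z points along the fingers, y is the direction in which the jaws open and shut (so a half turn about z gives the same grasp; the last joint's range is limited). The gripper opens to 92 mm and grips with 3 to 60 N. Pads are 19 mm wide; open, the fingers measure 130 mm over their backs; the gripper's body (75 mm by 190 mm) begins 47 mm behind the grasp point.
Start: joints at [-1.426, 0.434, 0.025, 1.573, -0.012, 1.134, -0.075], TCP at [0.153, 0.606, 0.227] pointing down, gripper open.
Joint ranges: [-2.62, 2.62], [-0.44, 2.09], [-1.27, 1.32], [0.08, 2.57], [-1.32, 4.46], [0.12, 2], [-2.74, 2.74]. Speed limits (rad/s): [2.22, 2.22, 3.01, 3.01, 3.14, 3.14, 3.14].

## Interface

Orientations are given as a rotation vector (axis times angle).
In Python, from plant import ctrl, grab_frame, get_calibration gives the robot as it stands.
- The arm moves only by the tool carry_out, never from a script. Its arguments are lists of equal length, an entry for each row: "xyz": the shift along the tool's x, y, z as a fraction of full scale, a list of three; "delta_rot": the turn, a rotation vector about the tool's x, y, z as a fraction of full scale, a list of three; "gripper": the gripper's target within -1 to 1 (shut at 1, half-way at 0, fully open at -1). A call has exactly 8 rows; each row is the pose to reach, as a shift and turn from the pose measured when the call began, along the tool's axes at that moment, turning the shorter way round; what a row does not reach only later rows make up. Full scale, the value 1, is 400 mm for a shift and 180 degrees for a turn. A row lasts 1/8 s, in which the tool goes at most 62.5 mm and 10.7 degrees, less where a joint would pass 70% of its speed; a pose out of reach is approached as far as the arm can. A call with a number of a shift or a turn outside -1 to 1 is refused whole. A call with a gripper value outside its range is refused whole. The fingers move at their own pace and stop on an object; "grip_force" is the grip in N (left out, the last holds). Time passes only in rows, so rows that repeat a pose let the fingers close, or fill a call up. It gives the time, the measured TCP pose, the force and the opening at its end, in the units of the state.
- ctrl.read_state(): the state, without advancing time (a new reading comes with each control period).
- grab_frame(name): name is "scene" or "top" or "wrist"; returns (picture, depth): 420x560x3 uint8, blue, green, red; 420x560 float32, m along the optical axis (not along the pixel's ray), 0 where there is no reading.
- get_calibration(name): a dict with "camera_matrix" (3x3 intrinsics, pixels), "world_from_camera" (4x4, takes a point from camera to world coordinates). Camera axes: x right, y up, looking along -z (the intrinsics and any distortion apply to the point x, -y, -z); pixel columns grow to the right and rows downward; lengths in m; the calibration is good to about 2 mm. A picture is of the moment at which its call begins: read the wrist's pose just before it. get_calibration takes no time and is no camera call; for the wrist camera it gives the pose at the moment of the call.
- ctrl.close_job(): hands the job in, once; it reports no verdict.
The state is a dict: "clock": time; "qpos": joint angles; "dq": joint speeds; "effort": joint torques, N m; "tool_pos": TCP position; "tcp_rot": TCP orientation; "wrist_force": force on the tool from outside, world axes, zero at the start; "wrist_torque": the same for the moment, N m; "width": finger opening in m.
Only numpy, scipy, OpenCV 4.12 (cv2) and the standard library are available. Lean on these libraries where they do the work, as an engineer would, in place of code of your own. Each camera call takes 0.05 s, during which the arm holds its last target. There are 200 camera calls.

## Working session

There is one attempt and no reset: what is moved stays moved. The work goes in short steps, Python scripts to look and compute and a tool call to move; the robot and the scene stay as the last step left them, time stands still between calls to the robot, and variables do not carry over. Pictures are saved under pics/ and viewed, about 8 in all and at most 12, crops included, and the job is handed in when it is done.

Besides the shell and the picture viewer there is one more tool, called as a command line: name --argument value ..., lists and objects as JSON in quotes. carry_out: Moves the arm, as the interface text tells. Its arguments: {"type":"object","properties":{"xyz":{"type":"array","items":{"type":"array","items":{"type":"number","minimum":-1,"maximum":1}}},"delta_rot":{"type":"array","items":{"type":"array","items":{"type":"number","minimum":-1,"maximum":1}}},"gripper":{"type":"array","items":{"type":"number"}},"grip_force":{"type":"number"}},"required":["xyz","delta_rot","gripper"]}

```bash
mkdir -p pics; cat > h.py <<'E'
import numpy as np, cv2
from plant import ctrl, grab_frame, get_calibration
from scipy.spatial.transform import Rotation as R
def snap(n,f):
    c=get_calibration(n); p,d=grab_frame(n); cv2.imwrite(f'pics/{f}.png',p); np.savez(f'pics/{f}.npz',p=p,d=d,K=c['camera_matrix'],T=c['world_from_camera']); return p,d
def pts(f):
    z=np.load(f'pics/{f}.npz'); d=z['d'];K=z['K'];T=z['T']
    v,u=np.mgrid[:d.shape[0],:d.shape[1]]
    P=np.stack([(u-K[0,2])/K[0,0]*d,-(v-K[1,2])/K[1,1]*d,-d],-1)
    return P@T[:3,:3].T+T[:3,3], z['p'], d
E
python3 - <<'E'
from h import *
s=ctrl.read_state(); print(s)
a,_=snap('scene','s0'); b,_=snap('top','t0')
cv2.imwrite('pics/t0.png',b)
for n in('scene','top','wrist'):
    c=get_calibration(n);print(n,c['camera_matrix'].round(1).tolist(),c['world_from_camera'].round(3).tolist(), c.keys())
E
```

```text
{'clock': 0.0, 'qpos': array([-1.42556742,  0.43522144,  0.02495837,  1.5740949 , -0.01162434,
        1.1339406 , -0.07510908]), 'dq': array([-0.0011939 ,  0.00096288, -0.00203105, -0.00166701, -0.00079284,
        0.00161529, -0.00070218]), 'effort': array([ 1.83038424e-03, -6.67862821e+01,  9.86196287e-01, -3.14447844e+01,
       -6.02817675e-02,  4.32719069e-02,  1.50455844e-04]), 'tool_pos': array([0.15322976, 0.60541846, 0.22594657]), 'tcp_rot': array([-3.88401944e-01, -3.11741173e+00,  2.38330952e-03]), 'wrist_force': array([0.40245512, 0.41811215, 0.18495503]), 'wrist_torque': array([0.06390402, 0.01219182, 0.04215908]), 'width': 0.0914557420182175}
scene [[429.3, 0.0, 282.2], [0.0, 429.3, 202.5], [0.0, 0.0, 1.0]] [[0.773, 0.324, -0.546, 0.02], [-0.635, 0.369, -0.679, -0.727], [-0.019, 0.871, 0.491, 0.585], [0.0, 0.0, 0.0, 1.0]] dict_keys(['camera_matrix', 'world_from_camera'])
top [[413.9, 0.0, 283.1], [0.0, 413.9, 213.1], [0.0, 0.0, 1.0]] [[0.026, 0.994, -0.105, 0.454], [-1.0, 0.025, -0.014, -0.073], [-0.011, 0.105, 0.994, 0.921], [0.0, 0.0, 0.0, 1.0]] dict_keys(['camera_matrix', 'world_from_camera'])
wrist [[336.6, 0.0, 281.9], [0.0, 336.6, 206.5], [0.0, 0.0, 1.0]] [[0.246, -0.934, -0.259, 0.084], [0.969, 0.237, 0.067, 0.623], [-0.001, -0.267, 0.964, 0.384], [0.0, 0.0, 0.0, 1.0]] dict_keys(['camera_matrix', 'world_from_camera'])
```

View pics/t0.png

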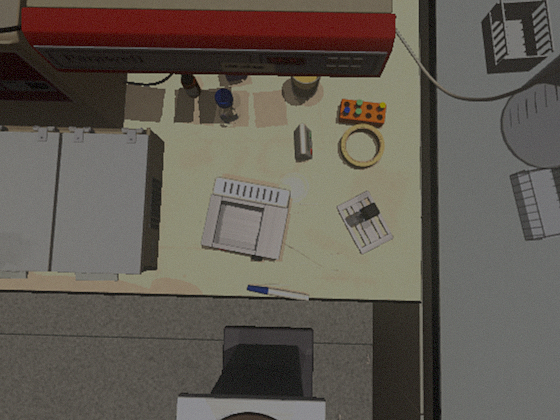

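View pics/s0.png

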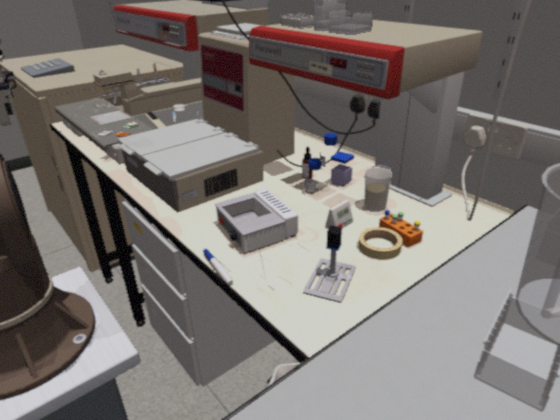

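```bash
python3 - <<'E'
from h import *
P,p,d=pts('t0')
for n,(u0,u1,v0,v1) in dict(bath=(195,295,170,268),plate=(330,405,185,260),table=(300,330,200,240)).items():
    Q=P[v0:v1,u0:u1].reshape(-1,3); print(n,np.percentile(Q[:,2],[1,10,30,50,70,90,99]).round(4))
def rect(Q,n):
    r=cv2.minAreaRect((Q[:,:2]*1000).astype(np.float32)); print(n,len(Q),r); print(cv2.boxPoints(r).round(0).tolist())
b=P[170:268,195:295].reshape(-1,3); rect(b[(b[:,2]>.049)&(b[:,2]<.061)],'tank')
q=P[185:260,330:405].reshape(-1,3); rect(q[(q[:,2]>.085)],'grip'); rect(q[(q[:,2]>.003)&(q[:,2]<.012)],'plate')
print(np.median(q[q[:,2]>.105],0))
c=cv2.resize(p[165:270,190:400],None,fx=3.8,fy=3.8,interpolation=cv2.INTER_CUBIC); cv2.imwrite('pics/c0.png',c)
E
```

```text
bath [-0.0035 -0.0014  0.0006  0.0132  0.057   0.0627  0.0663]
plate [-0.0035 -0.0016 -0.0002  0.001   0.0032  0.0074  0.1197]
table [-0.0037 -0.0021 -0.0009 -0.0001  0.0008  0.0022  0.004 ]
tank 2359 ((533.5326538085938, 16.40564727783203), (166.32814025878906, 148.08120727539062), 80.6947021484375)
[[447.0, -54.0], [593.0, -78.0], [620.0, 87.0], [474.0, 110.0]]
grip 236 ((506.4437561035156, -157.32827758789062), (25.352989196777344, 199.32928466796875), 28.349138259887695)
[[448.0, -76.0], [543.0, -251.0], [565.0, -239.0], [470.0, -64.0]]
plate 1451 ((536.1300659179688, -245.93380737304688), (164.7007293701172, 162.97804260253906), 0.8288291692733765)
[[453.0, -166.0], [455.0, -329.0], [620.0, -326.0], [617.0, -163.0]]
[ 0.54540362 -0.23063239  0.11870066]
```

View pics/c0.png

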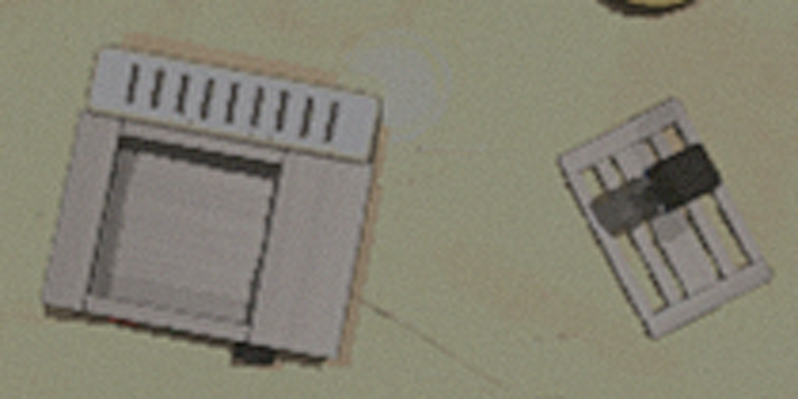

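```bash
cat >> h.py <<'E'
def ray(f,u,v,z):
    q=np.load(f'pics/{f}.npz');K=q['K'];T=q['T']
    r=T[:3,:3]@np.array([(u-K[0,2])/K[0,0],-(v-K[1,2])/K[1,1],-1]); t=(z-T[2,3])/r[2]; return T[:3,3]+t*r
E
python3 - <<'E'
from h import *
C=lambda x,y,z: ray('t0',190+x/3.8-.4,165+y/3.8-.4,z)
B=[C(*c,.058) for c in [(45,303),(335,357),(372,160),(80,110)]]
Q=[C(*c,.006) for c in [(557,160),(677,97),(772,275),(655,338)]]
W=[C(285,155,.058),C(250,325,.058)]
n=np.linalg.norm
for S,nm in((B,'bath'),(Q,'plate')):
    print(nm,np.round(S,4)[:,:2].tolist(),[n(S[i]-S[i-1]).round(4) for i in range(4)],'c',np.mean(S,0).round(4))
    for i in range(4): e=S[i]-S[i-1]; print(np.arctan2(e[1],e[0]).round(3))
print(np.round(W,4), np.arctan2(*(W[0]-W[1])[[1,0]]))
P,p,d=pts('t0'); q=P[185:260,330:405].reshape(-1,3); m=q[(q[:,2]>.112)&(q[:,0]>.47)]; print(len(m),np.median(m,0),m.min(0),m.max(0))
# grip top corner rect
print(C(685,175,.119))
b=P[165:270,190:300].reshape(-1,3); m=b[(b[:,2]>.052)&(b[:,2]<.061)]
print('tank pts',m.mean(0)); 
E
```

```text
bath [[0.4747, 0.1078], [0.4494, -0.052], [0.5581, -0.0695], [0.5821, 0.0934]] [np.float64(0.1083), np.float64(0.1618), np.float64(0.1101), np.float64(0.1646)] c [0.5161 0.0199 0.058 ]
3.008
-1.728
-0.159
1.425
plate [[0.5671, -0.1775], [0.6061, -0.2473], [0.503, -0.3027], [0.4649, -0.2353]] [np.float64(0.1174), np.float64(0.08), np.float64(0.117), np.float64(0.0774)] c [ 0.5353 -0.2407  0.006 ]
0.515
-1.062
-2.648
2.085
[[ 0.5597 -0.0213  0.058 ]
 [ 0.4656 -0.0051  0.058 ]] -0.171150141322635
175 [ 0.54677379 -0.23310801  0.11844213] [ 0.53283765 -0.24873054  0.11238488] [ 0.56251545 -0.21895979  0.12262456]
[ 0.54695266 -0.22998751  0.119     ]
tank pts [0.516883   0.00837349 0.05775344]
```

```bash
cat >> h.py <<'E'
def toolR(yaw,tilt=0,byaw=None):
    """tool y along plate +x at 'yaw', z down; then tilt about plate y by -tilt (handle leans to -x)"""
    R0=R.from_matrix(np.array([[np.cos(yaw-np.pi/2)*-1,np.cos(yaw),0],[np.sin(yaw-np.pi/2)*-1,np.sin(yaw),0],[0,0,-1.]]))
    assert abs(np.linalg.det(R0.as_matrix())-1)<1e-6
    ax=np.array([-np.sin(yaw),np.cos(yaw),0])
    return R.from_rotvec(-tilt*ax)*R0
def plan(pos,Rt,s=None):
    s=s or ctrl.read_state(); R0=R.from_rotvec(s['tcp_rot'])
    d=R0.inv().apply(np.array(pos)-s['tool_pos'])/.4; w=(R0.inv()*Rt).as_rotvec()/np.pi
    print('t',s['clock'],'d',d.round(4).tolist(),'w',w.round(4).tolist(),'mm',np.linalg.norm(d)*400,'deg',np.linalg.norm(w)*180)
E
python3 - <<'E'
from h import *
P,p,d=pts('t0')
Q=P[130:275,0:160].reshape(-1,3); print('box z',np.percentile(Q[:,2],[50,95,99]),Q[:,1].min(),Q[:,0].min())
Q=P[20:75,30:390].reshape(-1,3); print('cab',np.percentile(Q[:,2],[5,50,95]),Q[:,0].min())
plan((.36,.28,.30),toolR(1.1)); plan((.547,-.233,.20),toolR(.505))
E
```

```text
box z [0.11598459 0.11856909 0.11988059] -0.0726128358975635 0.4006906952652916
cab [0.34849974 0.41418068 0.43215518] 0.4535649810817206
t 0.1 d [-0.7008, -0.6622, -0.1839] w [-0.0004, 0.0001, 0.0709] mm 392.630205737478 deg 12.770228887257698
t 0.1 d [-1.4687, -1.7904, 0.0677] w [-0.0004, 0.0002, 0.2603] mm 926.6988220386356 deg 46.86103356659855
```

carry_out --xyz '[[-0.09,-0.08,-0.06],[-0.18,-0.17,-0.1],[-0.27,-0.25,-0.15],[-0.36,-0.34,-0.18],[-0.45,-0.42,-0.18],[-0.54,-0.51,-0.18],[-0.63,-0.6,-0.18],[-0.7,-0.66,-0.18]]' --delta_rot '[[0,0,0.01],[0,0,0.02],[0,0,0.03],[0,0,0.04],[0,0,0.05],[0,0,0.06],[0,0,0.07],[0,0,0.07]]' --gripper '[-1,-1,-1,-1,-1,-1,-1,-1]'

```text
clock: 1.1
tool_pos: [0.3607, 0.2786, 0.2984]
tcp_rot: [0.731, 3.055, -0.003]
wrist_force: [0.5, 0.4, -0.3]
width: 0.0919
```

```bash
python3 - <<'E'
from h import *
plan((.46,-.06,.27),toolR(.7)); print(ctrl.read_state()['qpos'])
E
```

```text
t 1.1 d [-0.6046, -0.6421, 0.0722] w [-0.0005, 0.0002, 0.1276] mm 353.95473115010077 deg 22.967064723534328
[-0.99871076  0.08949862  0.24531902  1.86512477 -0.02232688  1.191166
  0.35481796]
```

carry_out --xyz '[[-0.08,-0.08,0.01],[-0.16,-0.16,0.02],[-0.24,-0.24,0.03],[-0.32,-0.32,0.04],[-0.4,-0.41,0.05],[-0.48,-0.5,0.06],[-0.55,-0.58,0.07],[-0.6,-0.64,0.07]]' --delta_rot '[[0,0,0.02],[0,0,0.035],[0,0,0.05],[0,0,0.065],[0,0,0.08],[0,0,0.1],[0,0,0.12],[0,0,0.13]]' --gripper '[-1,-1,-1,-1,-1,-1,-1,-1]'

```text
clock: 2.1
tool_pos: [0.4585, -0.0603, 0.2705]
tcp_rot: [-1.34, -2.841, 0.003]
wrist_force: [0.0, 0.5, -0.2]
width: 0.0917
```

```bash
python3 - <<'E'
from h import *
plan((.547,-.233,.20),toolR(.505)); print(ctrl.read_state()['qpos'])
E
```

```text
t 2.1 d [-0.4737, -0.1036, 0.1769] w [-0.0006, 0.0003, 0.0587] mm 206.46148290003873 deg 10.569199358076206
[-0.53350768  0.12396917  0.62322713  1.92030185 -0.07796783  1.12246195
  0.80943812]
```

carry_out --xyz '[[-0.08,-0.02,0.02],[-0.16,-0.04,0.04],[-0.24,-0.06,0.07],[-0.32,-0.07,0.1],[-0.4,-0.09,0.13],[-0.45,-0.1,0.16],[-0.474,-0.104,0.177],[-0.474,-0.104,0.177]]' --delta_rot '[[0,0,0.01],[0,0,0.02],[0,0,0.03],[0,0,0.04],[0,0,0.05],[0,0,0.059],[0,0,0.059],[0,0,0.059]]' --gripper '[-1,-1,-1,-1,-1,-1,-1,-1]'

```text
clock: 3.1
tool_pos: [0.5466, -0.2332, 0.1994]
tcp_rot: [-1.596, -2.704, 0.004]
wrist_force: [-0.6, -0.4, 0.6]
width: 0.0919
```

```bash
python3 - <<'E'
from h import *
s=ctrl.read_state(); print(s['qpos'],s['tool_pos'])
snap('wrist','w0'); P,p,d=pts('w0')
m=P[(d>0)&(P[...,2]>.11)&(P[...,2]<.125)&(abs(P[...,0]-.547)<.03)&(abs(P[...,1]+.233)<.03)]
print(len(m)); 
if len(m)>20: print(m.mean(0),cv2.minAreaRect((m[:,:2]*1000).astype(np.float32)))
plan((.547,-.233,.081),toolR(.505))
E
```

```text
[-0.15942378  0.46450301  0.68381289  1.72506628 -0.32536986  1.07044492
  1.13533301] [ 0.54656301 -0.23318746  0.19940385]
1174
[ 0.54737153 -0.23176576  0.11804622] ((547.9129638671875, -232.77920532226562), (25.765430450439453, 25.570659637451172), 29.447134017944336)
t 3.15 d [-0.0009, 0.001, 0.2971] w [-0.0007, 0.0002, -0.0001] mm 118.85169100467586 deg 0.13126329635020167
```

View pics/w0.png

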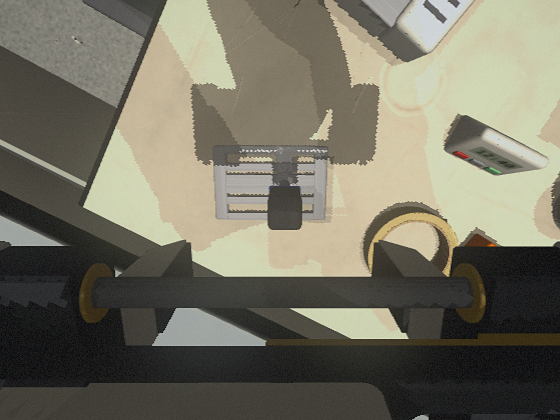

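carry_out --xyz '[[0.0,0.003,0.06],[0,0.003,0.13],[0,0.003,0.2],[0,0.003,0.26],[0,0.003,0.297],[0,0.003,0.297],[0,0.003,0.297],[0,0.003,0.297]]' --delta_rot '[[0,0,0],[0,0,0],[0,0,-0.002],[0,0,-0.002],[0,0,-0.002],[0,0,-0.002],[0,0,-0.002],[0,0,-0.002]]' --gripper '[-1,-1,-1,-1,-1,-1,0,1]' --grip_force 30

```text
clock: 4.15
tool_pos: [0.5481, -0.2325, 0.0821]
tcp_rot: [1.587, 2.71, -0.003]
wrist_force: [0.3, -0.3, -0.3]
width: 0.0759
```

carry_out --xyz '[[0,0,0],[0,0,0],[0,0,0],[0,0,0],[0,0,0],[0,0,0],[0,0,0],[0,0,0]]' --delta_rot '[[0,0,0],[0,0,0],[0,0,0],[0,0,0],[0,0,0],[0,0,0],[0,0,0],[0,0,0]]' --gripper '[1,1,1,1,1,1,1,1]' --grip_force 45

```text
clock: 5.15
tool_pos: [0.5481, -0.2325, 0.082]
tcp_rot: [1.587, 2.71, -0.003]
wrist_force: [-0.6, 0.1, -0.8]
width: 0.0258
```

```bash
python3 - <<'E'
from h import *
s=ctrl.read_state(); print(s['qpos'],s['tool_pos'],s['width'],R.from_rotvec(s['tcp_rot']).as_matrix().round(4).tolist())
x,y,z=s['tool_pos'];plan((x,y,z+.15),R.from_rotvec(s['tcp_rot']))
E
```

```text
[-0.09329215  0.59791294  0.59593955  1.8389688  -0.43659874  0.83789567
  1.23111982] [ 0.54811332 -0.23247498  0.08201199] 0.025780108249383815 [[-0.4891, 0.8722, -0.0002], [0.8722, 0.4891, -0.0018], [-0.0015, -0.0011, -1.0]]
t 5.15 d [-0.0006, -0.0004, -0.375] w [0.0, 0.0, 0.0] mm 149.99999999999994 deg 0.0
```

carry_out --xyz '[[0,0,-0.04],[0,0,-0.1],[0,0,-0.18],[0,0,-0.26],[0,0,-0.33],[0,0,-0.38],[0,0,-0.4],[0,0,-0.4]]' --delta_rot '[[0,0,0],[0,0,0],[0,0,0],[0,0,0],[0,0,0],[0,0,0],[0,0,0],[0,0,0]]' --gripper '[1,1,1,1,1,1,1,1]'

```text
clock: 6.15
tool_pos: [0.5482, -0.2322, 0.2424]
tcp_rot: [1.587, 2.71, -0.002]
wrist_force: [0.8, -0.2, -1.9]
width: 0.0259
```

```bash
cat >> h.py <<'E'
BC=np.array([.516,.020]); BY=1.41; H=.082
def tcp(xL,zL,th,y=0.,yaw=None):
    "TCP world pose for plate long edge at bath x,z (mm), tilt th"
    c,s_=np.cos(th),np.sin(th)
    x=xL/1e3+.075*c-H*s_; z=zL/1e3+.075*s_+H*c
    b=BY; return (BC[0]+x*np.cos(b)-y/1e3*np.sin(b), BC[1]+x*np.sin(b)+y/1e3*np.cos(b), z)
def go(xL,zL,th,y=0.): plan(tcp(xL,zL,th,y),toolR(BY,th))
E
python3 - <<'E'
from h import *
print(tcp(-15,95,.6)); go(-15,95,.3); go(-15,110,.6)
s=ctrl.read_state();print(s['width'],s['tool_pos'])
# refine bath: ledge top plane points and inner opening mask in top depth
P,p,d=pts('t0'); B=P[160:275,185:305].reshape(-1,3)
c,s_=np.cos(BY),np.sin(BY); M=np.array([[c,s_],[-s_,c]])
q=(B[:,:2]-BC)@M.T*1000; z=B[:,2]*1000
for nm,ax,lo,hi,o in(('wide',0,-60,-10,30),('narrow',0,35,95,30),('out_r',0,-110,-60,30)):
    k=(abs(q[:,1])<o)&(q[:,0]>lo)&(q[:,0]<hi)
    for a in np.arange(lo,hi,3): 
        kk=k&(q[:,0]>=a)&(q[:,0]<a+3); print(nm,a,np.median(z[kk]).round(0),end='; ')
    print()
k=(q[:,0]>-25)&(q[:,0]<50)
for a in np.arange(30,75,3): kk=k&(q[:,1]>=a)&(q[:,1]<a+3); print('y',a,np.median(z[kk]).round(0),end='; ')
for a in np.arange(-65,-30,3): kk=k&(q[:,1]>=a)&(q[:,1]<a+3); print('y',a,np.median(z[kk]).round(0),end='; ')
E
```

```text
(np.float64(0.51609598066153), np.float64(0.02059175496132174), np.float64(0.2050257059272213))
t 6.15 d [0.6529, 0.2888, 0.1159] w [-0.0894, 0.0434, -0.2838] mm 289.3094288618068 deg 54.1303877301805
t 6.15 d [0.5905, 0.2393, 0.0547] w [-0.1782, 0.0862, -0.2771] mm 255.80272395661433 deg 61.303878144517185
0.025853650237997176 [ 0.54816362 -0.23220295  0.24242078]
wide -60 58.0; wide -57 58.0; wide -54 58.0; wide -51 58.0; wide -48 58.0; wide -45 58.0; wide -42 58.0; wide -39 58.0; wide -36 58.0; wide -33 14.0; wide -30 14.0; wide -27 14.0; wide -24 13.0; wide -21 13.0; wide -18 13.0; wide -15 14.0; wide -12 13.0; 
narrow 35 13.0; narrow 38 14.0; narrow 41 14.0; narrow 44 14.0; narrow 47 14.0; narrow 50 14.0; narrow 53 14.0; narrow 56 15.0; narrow 59 55.0; narrow 62 55.0; narrow 65 58.0; narrow 68 57.0; narrow 71 58.0; narrow 74 57.0; narrow 77 57.0; narrow 80 57.0; narrow 83 nan; narrow 86 nan; narrow 89 nan; narrow 92 1.0; 
out_r -110 -0.0; out_r -107 -0.0; out_r -104 0.0; out_r -101 -0.0; out_r -98 -1.0; out_r -95 -0.0; out_r -92 0.0; out_r -89 -0.0; out_r -86 0.0; out_r -83 58.0; out_r -80 58.0; out_r -77 58.0; out_r -74 58.0; out_r -71 57.0; out_r -68 57.0; out_r -65 58.0; out_r -62 58.0; 
y 30 13.0; y 33 13.0; y 36 14.0; y 39 13.0; y 42 14.0; y 45 56.0; y 48 58.0; y 51 58.0; y 54 57.0; y 57 -0.0; y 60 -1.0; y 63 -0.0; y 66 -0.0; y 69 -0.0; y 72 -0.0; y -65 64.0; y -62 64.0; y -59 63.0; y -56 62.0; y -53 58.0; y -50 58.0; y -47 57.0; y -44 23.0; y -41 13.0; y -38 14.0; y -35 14.0; y -32 14.0;
  return _methods._mean(a, axis=axis, dtype=dtype,
  ret = ret.dtype.type(ret / rcount)
```

carry_out --xyz '[[0.07,0.03,0.0],[0.15,0.06,0.0],[0.24,0.1,0.01],[0.33,0.135,0.02],[0.42,0.17,0.03],[0.5,0.203,0.04],[0.56,0.227,0.05],[0.59,0.239,0.055]]' --delta_rot '[[-0.022,0.011,-0.035],[-0.045,0.022,-0.07],[-0.067,0.033,-0.104],[-0.09,0.043,-0.139],[-0.111,0.054,-0.173],[-0.134,0.065,-0.208],[-0.156,0.075,-0.242],[-0.178,0.086,-0.277]]' --gripper '[1,1,1,1,1,1,1,1]'

```text
clock: 7.15
tool_pos: [0.5149, 0.022, 0.2191]
tcp_rot: [0.231, 2.948, 0.915]
wrist_force: [-0.6, -0.4, -2.0]
width: 0.0259
```

```bash
python3 - <<'E'
from h import *
s=ctrl.read_state();print(s['width'],s['tool_pos'],s['qpos'])
go(-15,110,.6); go(-15,70,.6);go(-15,22,.6)
a,_=snap('scene','s1'); w,_=snap('wrist','w1')
cv2.imwrite('pics/v1.png',np.hstack([cv2.resize(a[120:330,150:430],(400,300)),cv2.resize(w,(400,300))]))
E
```

```text
0.02585689139465419 [0.51493692 0.02198574 0.21909112] [ 0.02621236  0.34153367  0.30614447  1.94535116 -0.78363631  1.13276087
  2.17713177]
t 7.15 d [-0.0034, -0.0011, -0.0036] w [0.0005, -0.0008, 0.0011] mm 2.039624978035364 deg 0.26031395863327894
t 7.15 d [-0.0034, -0.0577, 0.0788] w [0.0005, -0.0008, 0.0011] mm 39.107456660103004 deg 0.26031395863327894
t 7.15 d [-0.0035, -0.1257, 0.1777] w [0.0005, -0.0008, 0.0011] mm 87.0842860800202 deg 0.26031395863327894
```

View pics/v1.png

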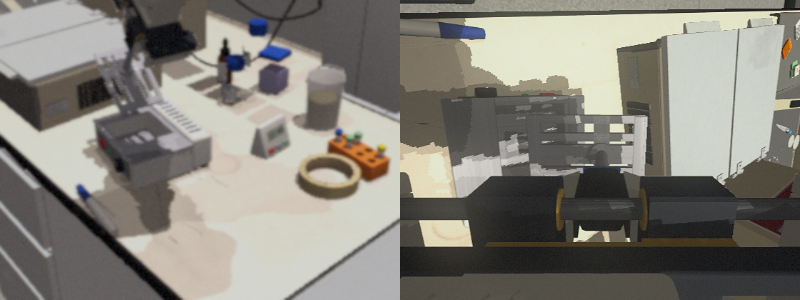

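```bash
python3 - <<'E'
from h import *
P,p,d=pts('w1'); s=ctrl.read_state(); R0=R.from_rotvec(s['tcp_rot'])
q=R0.inv().apply(P.reshape(-1,3)-s['tool_pos'])*1000; q=q[(d.reshape(-1)>0)]
k=(abs(q[:,2]-78)<6)&(abs(q[:,0])<55)&(q[:,1]>-95)&(q[:,1]<65); m=q[k]; print(len(m))
for i in(0,1,2): print(np.percentile(m[:,i],[.5,2,50,98,99.5]).round(1))
A=np.c_[m[:,:2],np.ones(len(m))]; print(np.linalg.lstsq(A,m[:,2],rcond=None)[0])
print(cv2.minAreaRect(m[:,:2].astype(np.float32)))
E
```

```text
10877
[-22.  -20.2  10.   39.7  40. ]
[-73.  -71.5 -18.1  43.8  45.3]
[72.2 72.7 76.7 81.1 82.2]
[ 2.71857746e-03 -7.94589054e-03  7.65498470e+01]
((8.394420623779297, -13.965309143066406), (120.34813690185547, 63.976680755615234), 89.60990905761719)
```

carry_out --xyz '[[-0.003,-0.015,0.02],[-0.003,-0.034,0.047],[-0.003,-0.054,0.076],[-0.003,-0.074,0.104],[-0.003,-0.094,0.132],[-0.003,-0.111,0.157],[-0.003,-0.122,0.173],[-0.003,-0.124,0.176]]' --delta_rot '[[0,0,0.001],[0,0,0.001],[0,0,0.001],[0,0,0.001],[0,0,0.001],[0,0,0.001],[0,0,0.001],[0,0,0.001]]' --gripper '[1,1,1,1,1,1,1,1]'

```text
clock: 8.25
tool_pos: [0.5157, 0.0189, 0.1314]
tcp_rot: [0.245, 2.951, 0.913]
wrist_force: [-1.1, 0.4, -1.6]
width: 0.0255
```

```bash
python3 - <<'E'
from h import *
s=ctrl.read_state();print(s['width'],s['tool_pos'],s['qpos'],s['wrist_force'])
go(-15,22,.6); go(-40,21,.6);go(-65,18,.55)
E
```

```text
0.025452496485606817 [0.51571254 0.01889239 0.13142472] [ 0.06691883  0.46948573  0.26892591  2.02135959 -0.88724429  1.00146706
  2.34593044] [-1.09797325  0.38775009 -1.55383701]
t 8.25 d [-0.0002, 0.0044, 0.0012] w [-0.0001, -0.0009, -0.0017] mm 1.8428334363847845 deg 0.35765155875147797
t 8.25 d [-0.0004, -0.0486, -0.032] w [-0.0001, -0.0009, -0.0017] mm 23.26483577175825 deg 0.35765155875147797
t 8.25 d [-0.0006, -0.0944, -0.0515] w [0.0158, -0.001, -0.0017] mm 42.998978124769984 deg 2.868678889475631
```

carry_out --xyz '[[0,-0.012,-0.007],[0,-0.03,-0.02],[0,-0.048,-0.031],[0,-0.06,-0.037],[0,-0.072,-0.042],[0,-0.084,-0.047],[0,-0.094,-0.051],[0,-0.094,-0.051]]' --delta_rot '[[0,0,0],[0,0,0],[0,0,-0.001],[0.004,0,-0.001],[0.008,0,-0.001],[0.012,-0.001,-0.001],[0.016,-0.001,-0.001],[0.016,-0.001,-0.001]]' --gripper '[1,1,1,1,1,1,1,1]'

```text
clock: 9.25
tool_pos: [0.5088, -0.023, 0.1271]
tcp_rot: [0.243, 2.973, 0.838]
wrist_force: [0.5, -0.4, -1.6]
width: 0.0256
```

```bash
python3 - <<'E'
from h import *
s=ctrl.read_state();print(s['width'],s['tool_pos'],s['qpos'],s['wrist_force'])
go(-65,18,.55); 
for t in(.4,.25,.1,0): go(-66,18,t)
a,_=snap('scene','s2'); w,_=snap('wrist','w2')
cv2.imwrite('pics/v2.png',np.hstack([cv2.resize(a[150:270,180:340],(400,300)),cv2.resize(w,(400,300))]))
E
```

```text
0.025591653824174415 [ 0.50876164 -0.02304775  0.12711645] [ 0.09219244  0.46950259  0.3053788   2.00702082 -0.82693068  1.00766782
  2.35566753] [ 0.5497156  -0.44408213 -1.56514517]
t 9.25 d [-0.0006, -0.0006, -0.0003] w [-0.0003, -0.0, -0.0006] mm 0.369763422799062 deg 0.12407852666422943
t 9.25 d [-0.0006, 0.0258, 0.0287] w [0.0475, -0.0001, -0.0006] mm 15.436125626512293 deg 8.544616943082804
t 9.25 d [-0.0005, 0.0495, 0.0629] w [0.0952, -0.0001, -0.0006] mm 32.02285166308207 deg 17.138605526203055
t 9.25 d [-0.0005, 0.0679, 0.1003] w [0.143, -0.0002, -0.0006] mm 48.431030107538895 deg 25.73284588207543
t 9.25 d [-0.0005, 0.0769, 0.1265] w [0.1748, -0.0002, -0.0006] mm 59.224393998706915 deg 31.46237743514789
```

View pics/v2.png

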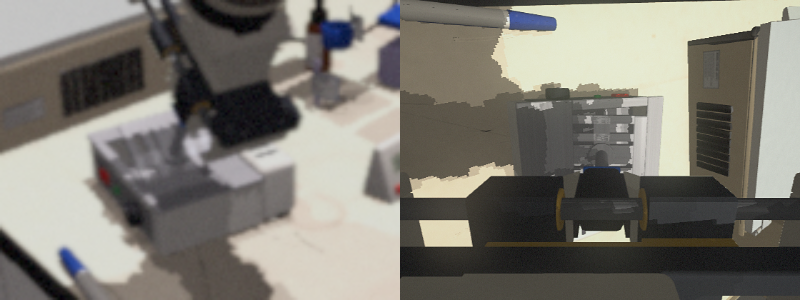

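carry_out --xyz '[[0,0.013,0.014],[0,0.026,0.029],[0,0.038,0.045],[0,0.0495,0.063],[0,0.059,0.081],[0,0.068,0.1],[0,0.077,0.1265],[0,0.077,0.1265]]' --delta_rot '[[0.024,0,0],[0.0475,0,0],[0.071,0,0],[0.095,0,0],[0.119,0,0],[0.143,0,0],[0.175,0,0],[0.175,0,0]]' --gripper '[1,1,1,1,1,1,1,1]'

```text
clock: 10.35
tool_pos: [0.5169, 0.0333, 0.0993]
tcp_rot: [-0.244, -3.129, 0.0]
wrist_force: [-0.3, -0.4, -1.5]
width: 0.0255
```

```bash
python3 - <<'E'
from h import *
s=ctrl.read_state();print(s['width'],s['tool_pos'],s['qpos'],s['wrist_force'])
go(-66,18,0);go(-66,15,0);go(-50,15,0);go(-47,14.5,0)
E
```

```text
0.025536101928832804 [0.51692625 0.0332566  0.09928419] [-0.55765444  0.44853499  0.52734108  2.0083929  -0.32010873  0.76801727
  1.57557026] [-0.2907771  -0.36181603 -1.53757949]
t 10.35 d [-0.003, -0.0106, -0.0018] w [-0.0001, -0.0009, 0.0017] mm 4.460692580410989 deg 0.3432844054289607
t 10.35 d [-0.003, -0.0106, 0.0057] w [-0.0001, -0.0009, 0.0017] mm 4.960132520323877 deg 0.3432844054289607
t 10.35 d [-0.0032, 0.0294, 0.0057] w [-0.0001, -0.0009, 0.0017] mm 12.046514208005355 deg 0.3432844054289607
t 10.35 d [-0.0032, 0.0369, 0.0069] w [-0.0001, -0.0009, 0.0017] mm 15.074792438548185 deg 0.3432844054289607
```

carry_out --xyz '[[-0.001,0.004,0.001],[-0.002,0.01,0.002],[-0.003,0.016,0.003],[-0.003,0.022,0.004],[-0.003,0.027,0.005],[-0.003,0.031,0.006],[-0.003,0.033,0.007],[-0.003,0.033,0.007]]' --delta_rot '[[0,0,0.001],[0,0,0.002],[0,0,0.002],[0,-0.001,0.002],[0,-0.001,0.002],[0,-0.001,0.002],[0,-0.001,0.002],[0,-0.001,0.002]]' --gripper '[1,1,1,1,1,1,1,1]'

```text
clock: 11.35
tool_pos: [0.5201, 0.0462, 0.0964]
tcp_rot: [0.254, 3.131, -0.001]
wrist_force: [1.2, -0.0, -2.4]
width: 0.0255
```

```bash
python3 - <<'E'
from h import *
s=ctrl.read_state();print(s['width'],s['tool_pos'],s['qpos'],s['wrist_force'])
go(-48,14,0);go(-46,14,0)
E
```

```text
0.025467760695937612 [0.52012228 0.04616739 0.09640336] [-0.57853963  0.45730885  0.52492388  2.00350736 -0.32556722  0.76232447
  1.54926204] [ 1.15737781 -0.03495356 -2.40190591]
t 11.35 d [-0.0003, 0.0013, 0.001] w [-0.0001, 0.0001, -0.0003] mm 0.6614161941961954 deg 0.05430605330603909
t 11.35 d [-0.0003, 0.0063, 0.001] w [-0.0001, 0.0001, -0.0003] mm 2.5452204232747784 deg 0.05430605330603909
```

carry_out --xyz '[[0,0.001,0.001],[0,0.002,0.0015],[0,0.003,0.002],[0,0.004,0.002],[0,0.005,0.002],[0,0.006,0.002],[0,0.006,0.002],[0,0.006,0.002]]' --delta_rot '[[0,0,0],[0,0,0],[0,0,0],[0,0,0],[0,0,0],[0,0,0],[0,0,0],[0,0,0]]' --gripper '[1,1,1,1,1,1,1,1]'

```text
clock: 12.35
tool_pos: [0.5206, 0.0475, 0.096]
tcp_rot: [0.255, 3.131, -0.002]
wrist_force: [-2.6, -3.5, 5.9]
width: 0.0257
```

```bash
python3 - <<'E'
from h import *
s=ctrl.read_state();print(s['width'],s['tool_pos'],s['wrist_force'],s['wrist_torque'])
go(-48,14,0);go(-46,14,0)
E
```

```text
0.025667413952434236 [0.52055049 0.04750076 0.09597847] [-2.56222855 -3.53784833  5.89457262] [-0.96431967  0.55849725 -0.04654169]
t 12.35 d [0.0002, -0.0022, -0.0001] w [-0.0003, 0.0002, -0.0006] mm 0.879313190686788 deg 0.12382449003275117
t 12.35 d [0.0002, 0.0028, -0.0001] w [-0.0003, 0.0002, -0.0006] mm 1.1291496384549935 deg 0.12382449003275117
```

carry_out --xyz '[[0,0,0],[0,0,0],[0,0,0],[0,0,0],[0,0,0],[0,0,0],[0,0,0],[0,0,0]]' --delta_rot '[[0,0,0],[0,0,0],[0,0,0],[0,0,0],[0,0,0],[0,0,0],[0,0,0],[0,0,0]]' --gripper '[0.3,0.2,0.1,0,0,0,0,0]'

```text
clock: 13.35
tool_pos: [0.5206, 0.0475, 0.096]
tcp_rot: [0.255, 3.131, -0.002]
wrist_force: [-0.0, 0.1, -0.7]
width: 0.0458
```

carry_out --xyz '[[0,0,-0.03],[0,0,-0.08],[0,0,-0.14],[0,0,-0.2],[0,0,-0.26],[0,0,-0.3],[0,0,-0.32],[0,0,-0.32]]' --delta_rot '[[0,0,0],[0,0,0],[0,0,0],[0,0,0],[0,0,0],[0,0,0],[0,0,0],[0,0,0]]' --gripper '[0,0,0,0,0,0,0,0]'

```text
clock: 14.35
tool_pos: [0.5206, 0.0477, 0.2242]
tcp_rot: [0.255, 3.13, -0.001]
wrist_force: [-0.6, 0.3, -0.3]
width: 0.0457
```

```bash
python3 - <<'E'
from h import *
s=ctrl.read_state();print(s['clock'],s['width'],s['tool_pos'],s['wrist_force'])
a,_=snap('scene','s3'); w,_=snap('wrist','w3')
P,p,d=pts('w3'); P=P[d>0]; c,s_=np.cos(BY),np.sin(BY); q=np.c_[(P[:,:2]-BC)@np.array([[c,-s_],[s_,c]]),P[:,2]]*1000
k=(q[:,2]>112)&(q[:,2]<140)&(abs(q[:,0]-28)<25)&(abs(q[:,1])<25); m=q[k]; print('grip top',len(m),np.median(m,0),cv2.minAreaRect(m[:,:2].astype(np.float32)))
k=(abs(q[:,2]-19)<7)&(abs(q[:,1])<44)&(q[:,0]>-72)&(q[:,0]<72); f=q[k]
k=(f[:,2]>17.5); print('plate top',len(f),k.sum()); m=f[k]
for i in range(3): print(np.percentile(m[:,i],[1,50,99]).round(1))
A=np.c_[m[:,:2],np.ones(len(m))]; print('plane',np.linalg.lstsq(A,m[:,2],rcond=None)[0])
cv2.imwrite('pics/v3.png',np.hstack([cv2.resize(a[150:270,180:340],(400,300)),cv2.resize(w,(400,300))]))
E
```

```text
14.35 0.045732835477117297 [0.52056318 0.04771742 0.2241587 ] [-0.64228018  0.28810368 -0.33716952]
grip top 1194 [ 27.09947772   2.31360016 132.3607978 ] ((27.469377517700195, -0.32213878631591797), (25.86760711669922, 25.893978118896484), 89.22225952148438)
plate top 5878 4180
[-38.9   4.7  61.9]
[-39.4   6.2  39.3]
[18.1 20.  24.4]
plane [2.81637362e-03 2.17341808e-05 2.00688584e+01]
```

View pics/v3.png

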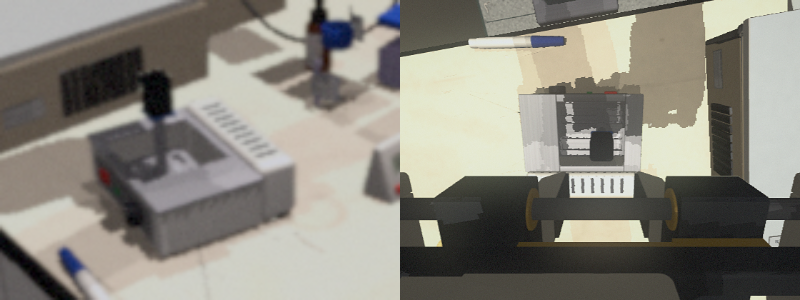

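```bash
python3 -c "
from h import *
print(ctrl.close_job())"
```

```text
the job is handed in; nothing more can be done
None
```

The floor plate is back in the section bath and the job is handed in, finished at about 14.5 s of the 48 s allowed. I gripped the handle, tilted the plate 0.6 rad and lowered its long end through the opening. I slid it under the wide ledge to about bath x −65 mm, righted it, slid it up against the narrow-ledge end wall, set it down and let go.

The last checks from the wrist camera, taken after release with the gripper lifted clear, all fall within the limits:

| Check | Measured | Limit |
|---|---|---|
| Long edge, bath x | about −47.5 mm | −52 to −40 mm |
| Long edge, bath y | about 0 mm | ±15 mm |
| Underside height | about 14 mm | 10 to 18 mm |
| Tilt | about 0.003 rad | below 0.05 rad |
| Yaw against the bath | about 0.014 rad | below 0.15 rad |

- **Forces:** the readings after each move were all small, about 7 N at most, when seating the plate on the floor.
- **One deviation:** while righting the plate, the tool ended about 4 mm further towards the narrow ledge than I had planned, but nothing touched.
- **Bystanders:** nothing went near the timer, marker or tape roll, but I did not re-measure their positions at the end.

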